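# Set the microscope light base to dark field

### The job

Set the white microscope light base for dark-field viewing: with the fingers kept shut, push the lever's upright knob along its curved slot, away from the lamp button, past the click half-way and right home against the stop at the far end. Then press the round lamp button fully down and let it come up again. Only push, never take the knob between the fingers, and leave the well plate, the bottle and the vial rack where they are.

Things in the scene. Friction and masses are not known exactly. Their poses are not given: they have to be found in the camera images.
- light_base: white microscope light base, a fixed flat box 260 (x) x 340 (y) x 60 mm high; origin at the centre of its underside on the bench, its front faces its own -x (to the robot; yaw up to 0.4 rad). On its top: well plate at (35, 75) mm, lever pivot at (60, -95), lamp button at (-80, 100), and a plain white square column foot 50 x 50 x 28 mm tall at (100, -30)
- lever_pivot (a point): the vertical axis of the lever, at the height of the base's top face. A steel hub 30 mm across and 14 mm tall sits on it; beside the arm two steel stop pins 13 mm tall stand 52 mm from the axis, one beyond either end of the swing
- lever_knob (a point): centre of the lever's knob: an upright black cylinder 18 mm in diameter on the end of a flat steel arm, 90 mm from the pivot axis; the knob's top is 50 mm and this point 30 mm above the base's top face, the arm's upper side 10 mm above it. The knob moves in a horizontal arc about lever_pivot over a black curved slot
- lever (a joint): lever angle, rad, growing counter-clockwise from above: 0 at the slot's end nearer the lamp button (starts at 0 to 0.2), sprung click at 0.5 between two humps (0.36 to 0.64, some 3 to 7 N at the knob to pass), far stop at 1.1. At q the arm points from the pivot along 2.592 + q in the base's frame. Stays where left outside the humps; friction about 1 N at the knob
- lamp_top (a point): centre of the top of the round black lamp button, 28 mm in diameter, pressed straight down; it is 22 mm above the base's top face, in a grey housing 44 mm across and 12 mm tall
- lamp (a joint): how far the lamp button is pressed, m: 0 up, 0.006 fully down; springs back; fully down takes about 5 N
- well_plate: loose clear plastic well plate 86 (x) x 128 (y) x 20 mm high, lying on the glass window of the base; origin at the centre of its underside. To be left alone
- bottle: loose glass bottle 60 mm in diameter, 115 mm tall, standing on the bench to the right of the base; origin at the centre of its underside. To be left alone
- vial_rack: loose white rack 130 x 80 mm, 46 mm tall with its metal vials, standing on the bench to the left of the base; origin at the centre of its underside. To be left alone

How it is judged:
By the outcome, as a careful person would: the job done as asked, in the order asked, and still so for the second after the job is handed in, with the robot touching nothing.
It also fails if it takes over 48 s, if anything falls off the work surface, if the arm or the gripper's body presses on something with over 40 N, if the wrist force passes 120 N, or if a joint passes its speed limit or range.

### The arm

A 7-joint arm with a two-finger parallel gripper is mounted at the origin on the work surface. World frame = base frame: x ahead of the robot, y to its left, z up, the work surface at z = 0. Lengths are in mm, angles in rad, forces in N, time in s.
With the tool pointing down it reaches from about 400 to 875 mm from the base axis. Payload 4.4 kg.
Tool frame: the origin (TCP) lies at the very end of the fingers, on their centre line; the grasp point (between the pads) lies 19 mm behind it; z points along the fingers, y is the line along which they close (so a half turn about z gives the same grasp; the last joint's range is limited). The gripper opens to 85 mm and grips with 20 to 120 N. Pads are 22 mm wide; open, the fingers measure 114 mm over their backs; the gripper's body (76 mm by 85 mm) begins 54 mm behind the grasp point. The pads swing forward as they close: fully open they stand 13 mm farther back than shut.
Start: joints at [1.09, 0.628, 0.038, 1.517, -0.027, 0.996, -0.02], TCP at [261.984, -594.88, 199.413] pointing down, gripper open.
Joint ranges: [-3.06, 3.06], [-0.37, 2.12], [-1.25, 1.32], [0.18, 2.47], [-1.1, 4.24], [0.23, 1.98], [-2.94, 2.94]. Speed limits (rad/s): [2.57, 2.57, 3.14, 3.14, 3.14, 3.14, 3.14].

### API

Orientations are given as [roll, pitch, yaw] about the fixed x, y, z axes, in that order (R = Rz(yaw) Ry(pitch) Rx(roll)).
In Python, from cell import ctrl gives the robot as it stands.
- The arm moves only by the tool step_arm, never from a script. Its argument "series" is a list that holds one entry, the list of rows, each a list of 7 numbers: the turn, a rotation vector about the tool's x, y, z as a fraction of full scale, then the shift along the tool's x, y, z as a fraction of full scale, then the closure, from 0 (fully open) to 1 (shut). In form: [[[ax, ay, az, tx, ty, tz, gripper], ...]]. A call has 1 to 12 rows; each row shifts and turns the commanded pose from where the row before left it, along the tool's axes as they then stand; what a row does not reach is not made up. Full scale, the value 1, is 150 mm for a shift and 45 degrees for a turn. A row lasts 1/10 s, in which the tool goes at most 50 mm and 8.59 degrees, less where a joint would pass 70% of its speed; a pose out of reach is approached as far as the arm can. A call with a number of a shift or a turn outside -1 to 1 is refused whole. A call with a gripper value outside its range is refused whole. The fingers move at their own pace and stop on an object; the grip force is fixed at half the most. Time passes only in rows, so rows that do not move let the fingers close. It gives the time, the measured TCP pose, the force, the opening and the grip force at its end, in the units of the state.
- ctrl.read_state(): the state, without advancing time (a new reading comes with each control period).
- ctrl.get_image(name): name is "scene" or "top" or "wrist"; returns a dict with "img" (420x560x3 uint8, red, green, blue), "fx", "fy", "cx", "cy" (pixels), "R" (3x3) and "t" (3): a world point X has camera coordinates R X + t. Camera axes: x right, y down, z forward; pixel columns grow to the right and rows downward; lengths in mm; the calibration is good to about 2 mm. A picture is of the moment at which its call begins. There is no depth.
- ctrl.finish_job(): hands the job in; it is judged then, once.
Trained networks look in a picture, given as the dict that the camera call returned (one of the last four; its "shot" number tells which), for a name from the list of things; names that differ only in an ending like _2 or _b are one class to them, and where a whole thing is asked for, a point or a joint stands for the part that bears it (a point fixed in the world has none). Each returns a list of dicts, best first, with "score" (0 to 1); they miss things now and then, are a little off and sometimes report something else, mostly with a low value. They report only what shows in the picture. A call takes as long as a camera call.
- ctrl.recognise(picture, thing): "centre" ([column, row] in pixels, amid what is visible of it).
The state is a dict: "clock": time; "qpos": joint angles; "qd": joint speeds; "tau": joint torques, N m; "eef_pos": TCP position; "tool_rot": TCP orientation; "force": force on the tool from outside, world axes, zero at the start; "torque": the same for the moment, N m; "width": finger opening in mm; "gripper_force": force on a finger pad.
Only numpy, scipy, OpenCV 4.12 (cv2) and the standard library are available. Lean on these libraries where they do the work, as an engineer would, in place of code of your own. Each camera call takes 0.05 s, during which the arm holds its last target. There are 200 camera calls.

## Working session

There is one attempt and no reset: what is moved stays moved. The work goes in short steps, Python scripts to look and compute and a tool call to move; the robot and the scene stay as the last step left them, time stands still between calls to the robot, and variables do not carry over. Pictures are saved under pics/ and viewed, at most 10 in all, crops included, and the job is handed in when it is done.

Besides the shell and the picture viewer there is one more tool, called after "Request:" in YAML: its name, and indented under it one key for each argument. step_arm: Moves the arm, as the interface text tells. Shift numbers are shares of 150 mm and turn numbers shares of 45 degrees, none past 1 either way. Its arguments: {"type":"object","properties":{"series":{"type":"array","items":{"type":"array","items":{"type":"array","items":{"type":"number","minimum":-1,"maximum":1}}}}},"required":["series"]}

```bash
mkdir -p pics
cat > h.py <<'E'
import numpy as np, cv2
from cell import ctrl
def save(p,n): cv2.imwrite(f'pics/{n}.png',p['img'][:,:,::-1])
def ray(p,uv):
    R=np.array(p['R']);t=np.array(p['t'])
    d=R.T@np.array([(uv[0]-p['cx'])/p['fx'],(uv[1]-p['cy'])/p['fy'],1]);return -R.T@t,d/np.linalg.norm(d)
def atz(p,uv,z):
    o,d=ray(p,uv);return o+d*(z-o[2])/d[2]
def tri(rs):
    A=0;b=0
    for o,d in rs:
        M=np.eye(3)-np.outer(d,d);A=A+M;b=b+M@o
    return np.linalg.solve(A,b)
def proj(p,X):
    c=np.array(p['R'])@np.array(X)+np.array(p['t']);return p['cx']+p['fx']*c[0]/c[2],p['cy']+p['fy']*c[1]/c[2]
E
python3 - <<'E'
from h import *
s=ctrl.read_state();print(s['clock'],s['eef_pos'],s['tool_rot'],s['width'])
P={n:ctrl.get_image(n) for n in('scene','top')}
for n in P: save(P[n],n+'0')
cv2.imwrite('pics/both.png',np.hstack([cv2.resize(P[n]['img'],(400,300)) for n in P])[:,:,::-1])
for th in('light_base','lever_pivot','lever_knob','lamp_top','well_plate','bottle','vial_rack'):
    rs=[]
    for n in P:
        r=ctrl.recognise(P[n],th)
        print(th,n,[(np.round(x['centre'],1).tolist(),round(x['score'],2)) for x in r[:2]])
        if r: rs.append(ray(P[n],r[0]['centre']))
    if len(rs)==2: print('   tri',tri(rs).round(1))
E
```

```text
0.0 [ 261.71959354 -594.22858474  198.50813095] [-3.13970623e+00  1.82594846e-05  4.14816496e-01] 85.95821057609449
light_base scene [([257.7, 178.0], 0.72)]
light_base top [([333.2, 228.5], 0.67), ([356.4, 201.1], 0.49)]
   tri [562.6 -94.5   7.3]
lever_pivot scene []
lever_pivot top [([334.0, 226.2], 0.79)]
lever_knob scene [([232.7, 163.1], 0.8)]
lever_knob top [([356.9, 199.1], 0.66)]
   tri [ 617.2 -131.    67.2]
lamp_top scene [([320.9, 174.2], 0.52)]
lamp_top top [([286.9, 263.5], 0.58)]
   tri [476.2  21.6  64.4]
well_plate scene [([278.7, 197.9], 0.6)]
well_plate top [([285.8, 204.6], 0.9)]
   tri [602.5  25.4  77.8]
bottle scene [([171.6, 134.2], 0.98), ([319.8, 173.4], 0.61)]
bottle top [([441.9, 174.8], 0.6)]
   tri [ 675.9 -326.2   52. ]
vial_rack scene [([355.3, 270.0], 0.72)]
vial_rack top [([193.5, 224.3], 0.77)]
   tri [563.5 234.7  16.2]
```

View pics/top0.png

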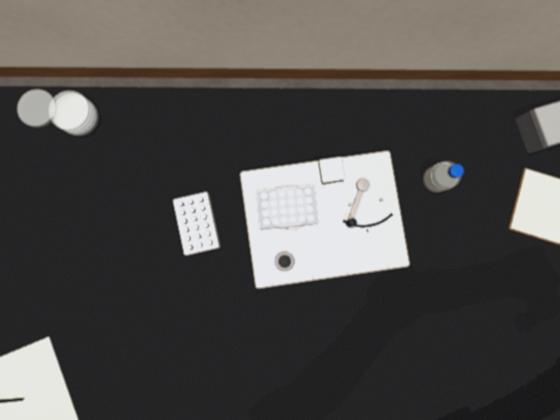

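View pics/scene0.png

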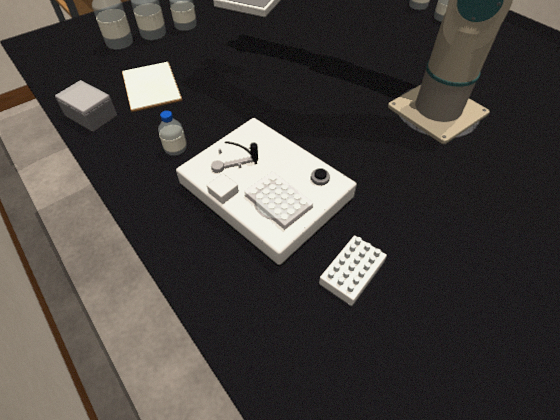

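The top view shows the base with corners near (241,171), (390,152), (409,265) and (257,287). The hub is at about (362,185), the knob at (351,222) and the lamp at (285,261). In the scene view the knob is at (254,152) and the lamp at (320,175). Next I'll fit the base pose jointly.

```bash
cat > fit.py <<'E'
from h import *
from scipy.optimize import least_squares
P={n:ctrl.get_image(n) for n in('scene','top')}
def W(x,l): 
    c,s=np.cos(x[2]),np.sin(x[2]);return [x[0]+c*l[0]-s*l[1],x[1]+s*l[0]+c*l[1],l[2]]
def kn(q,z): a=2.592+q;return [60+90*np.cos(a),-95+90*np.sin(a),z]
obs=[('top',(241,171),[130,170,60]),('top',(390,152),[130,-170,60]),('top',(409,265),[-130,-170,60]),('top',(257,287),[-130,170,60]),
('top',(362,185),[60,-95,74]),('top',(285,261),[-80,100,82]),
('scene',(254,121),[-130,-170,60]),('scene',(354,186),[-130,170,60]),('scene',(178,175),[130,-170,60]),('scene',(320.5,174),[-80,100,82]),('scene',(217,166),[60,-95,74])]
# white-mask corners as a check
f=lambda x:np.concatenate([np.subtract(proj(P[n],W(x,l)),uv) for n,uv,l in obs]
 +[np.subtract(proj(P['top'],W(x,kn(x[3],105))),(351,222)),np.subtract(proj(P['scene'],W(x,kn(x[3],90))),(254,152))])
r=least_squares(f,[560,-50,.1,.1],loss='soft_l1');x=r.x
print('pose,q',x.round(4));print(r.fun.reshape(-1,2).round(1).tolist() if 0 else f(x).reshape(-1,2).round(1).tolist())
for nm,l in [('pivot',[60,-95,60]),('knob',kn(x[3],90)),('knob_end',kn(1.1,90)),('lamp',[-80,100,82])]: print(nm,np.round(W(x,l),1))
im=[]
for n,(u,v) in {'top':(230,140),'scene':(170,110)}.items():
    A=cv2.resize(P[n]['img'][v:v+155,u:u+195],None,fx=4,fy=4,interpolation=cv2.INTER_CUBIC)[:,:,::-1].copy()
    for l in [[130,170,60],[130,-170,60],[-130,-170,60],[-130,170,60],[60,-95,74],[-80,100,82],kn(x[3],110),kn(1.1,70),kn(0,60)]:
        a=proj(P[n],W(x,l));cv2.drawMarker(A,(int((a[0]-u+.5)*4),int((a[1]-v+.5)*4)),(0,0,255),0,12)
    im.append(A)
A=cv2.resize(np.hstack(im),(1560,620));cv2.imwrite('pics/fit_t.png',im[0][:600]);cv2.imwrite('pics/fit_s.png',im[1][:600])
E
python3 fit.py
```

```text
pose,q [ 5.775281e+02 -5.839030e+01  1.435000e-01  3.000000e-02]
[[-2.2, -0.7], [-0.5, -1.9], [-0.0, 1.2], [-3.0, 0.7], [0.7, -0.8], [-1.9, -0.4], [-0.3, -5.2], [3.6, -3.1], [-4.1, -7.0], [-0.0, -1.7], [-0.4, -1.9], [-0.2, -0.5], [-0.0, -0.7]]
pivot [ 650.5 -143.8   60. ]
knob [ 566.8 -110.8   90. ]
knob_end [ 581.3 -201.4   90. ]
lamp [484.   29.1  82. ]
```

View pics/fit_t.png

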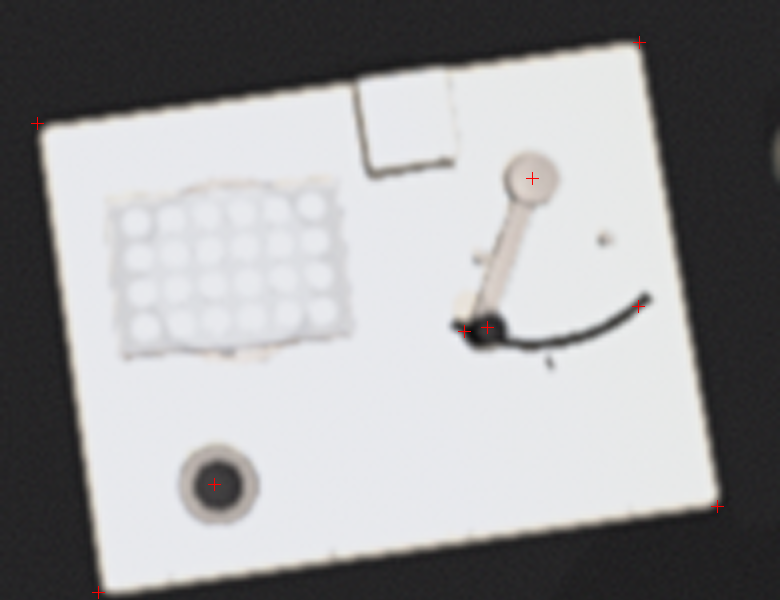

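View pics/fit_s.png

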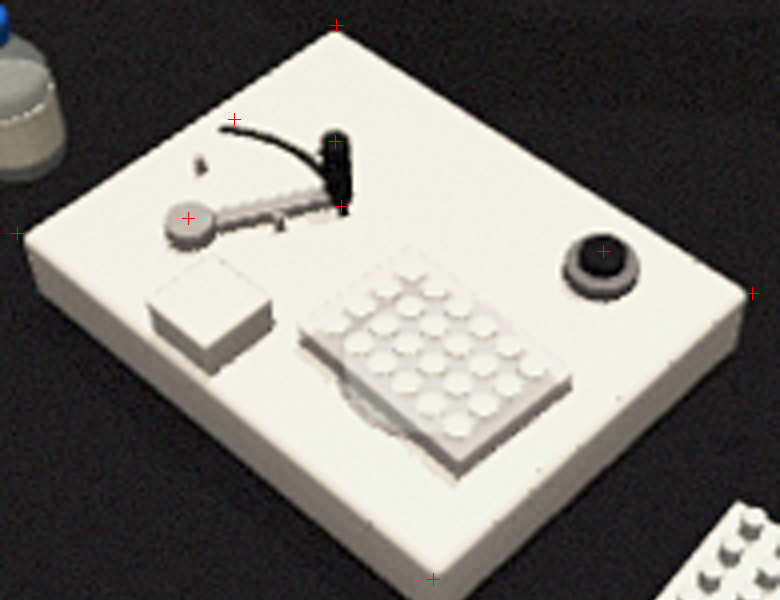

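The overlay fits within about 1 px in the top view and 1–2 px in the scene view, so the base and knob are known to about 3 mm. The plan is to push with the tool's -x face, turning the tool about the pivot, with the tips at z≈80, above the arm. First I'll shut the fingers and turn the tool.

Request:
step_arm:
  series:
    - [[0, 0, -0.166, 0, 0, 0, 1], [0, 0, -0.166, 0, 0, 0, 1], [0, 0, -0.166, 0, 0, 0, 1], [0, 0, -0.166, 0, 0, 0, 1], [0, 0, -0.166, 0, 0, 0, 1], [0, 0, -0.166, 0, 0, 0, 1], [0, 0, 0, 0, 0, 0, 1], [0, 0, 0, 0, 0, 0, 1]]

```text
clock: 1.7
eef_pos: [261.8, -594.9, 199.4]
tool_rot: [3.142, -0.0, 1.194]
force: [0.0, -0.5, -0.3]
width: -0.3
gripper_force: 0.0
```

```bash
cat > to.py <<'E'
import sys
from h import *
from scipy.spatial.transform import Rotation as Ro
s=ctrl.read_state();R=Ro.from_euler('xyz',s['tool_rot']).as_matrix()
print(s['clock'],s['eef_pos'].round(1),s['tool_rot'].round(3),'F',np.round(s['force'],1),'w',round(s['width'],1))
if len(sys.argv)>3:
    d=R.T@(np.array([float(a) for a in sys.argv[1:4]])-s['eef_pos']);print('mm',d.round(1),'scale',(d/150).round(4))
E
python3 to.py 579.3 -79.2 170
```

```text
1.7 [ 261.8 -594.9  199.4] [ 3.142 -0.     1.194] F [ 0.  -0.5 -0.3] w -0.3
mm [596.4 105.2  29.5] scale [3.976  0.7016 0.1965]
```

Request:
step_arm:
  series:
    - [[0, 0, 0, 0.2485, 0.0438, 0.0123, 1], [0, 0, 0, 0.2485, 0.0438, 0.0123, 1], [0, 0, 0, 0.2485, 0.0438, 0.0123, 1], [0, 0, 0, 0.2485, 0.0438, 0.0123, 1], [0, 0, 0, 0.2485, 0.0438, 0.0123, 1], [0, 0, 0, 0.2485, 0.0438, 0.0123, 1], [0, 0, 0, 0.2485, 0.0438, 0.0123, 1], [0, 0, 0, 0.2485, 0.0438, 0.0123, 1], [0, 0, 0, 0.2485, 0.0438, 0.0123, 1], [0, 0, 0, 0.2485, 0.0438, 0.0123, 1], [0, 0, 0, 0.2485, 0.0438, 0.0123, 1], [0, 0, 0, 0.2485, 0.0438, 0.0123, 1]]

```text
clock: 2.9
eef_pos: [499.5, -206.0, 177.4]
tool_rot: [3.141, 0.0, 1.194]
force: [0.7, -1.0, -0.1]
width: 0.4
gripper_force: 0.0
```

Request:
step_arm:
  series:
    - [[0, 0, 0, 0.2485, 0.0438, 0.0123, 1], [0, 0, 0, 0.2485, 0.0438, 0.0123, 1], [0, 0, 0, 0.2485, 0.0438, 0.0123, 1], [0, 0, 0, 0.2485, 0.0438, 0.0123, 1], [0, 0, 0, 0, 0, 0, 1], [0, 0, 0, 0, 0, 0, 1]]

```text
clock: 3.5
eef_pos: [577.8, -77.1, 169.8]
tool_rot: [-3.141, 0.0, 1.198]
force: [-0.2, -1.0, -0.1]
width: -0.1
gripper_force: 0.0
```

```bash
python3 to.py 579.3 -79.2 82
python3 - <<'E'
from h import *
p=ctrl.get_image('wrist');save(p,'w1')
for th in ('lever_knob','lever_pivot','lamp_top'):
    for x in ctrl.recognise(p,th)[:2]: print(th,np.round(x['centre'],1),x['score'],[atz(p,x['centre'],z).round(1).tolist() for z in (74,82,110)])
for X in ([650.5,-143.8,74],[566.8,-110.8,110],[484,29.1,82]): print(proj(p,X))
E
```

```text
3.5 [577.8 -77.1 169.8] [-3.141  0.     1.198] F [-0.2 -1.  -0.1] w -0.1
mm [-1.4  2.2 87.8] scale [-0.0092  0.0148  0.5851]
lever_knob [339.1 240.8] 0.58 [[614.7, -130.5, 74.0], [614.5, -126.6, 82.0], [613.7, -113.0, 110.0]]
lever_pivot [269.6 176.6] 0.58 [[577.0, -50.2, 74.0], [577.9, -48.7, 82.0], [581.1, -43.3, 110.0]]
lamp_top [125.7 131.2] 0.97 [[479.8, 29.1, 74.0], [483.6, 28.3, 82.0], [496.8, 25.4, 110.0]]
(np.float64(380.0044229458355), np.float64(240.10881306586913))
(np.float64(284.1898034909191), np.float64(257.49870104969267))
(np.float64(125.63150948576444), np.float64(130.02537327483947))
```

View pics/w1.png

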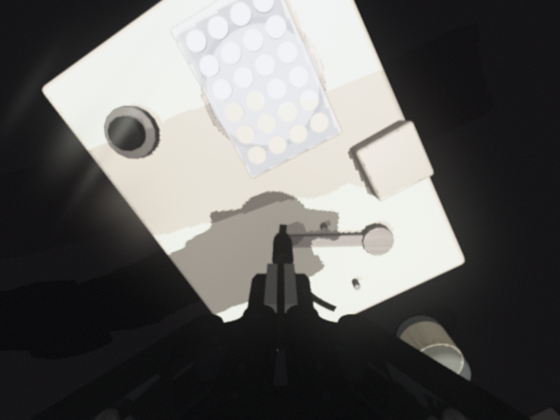

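The wrist view confirms the lamp at (127,131) within 1 mm and the hub at (377,239) within about 2 mm. The knob is just ahead of the fingertips, near (283,235). I'll go down beside it.

Request:
step_arm:
  series:
    - [[0, 0, 0, -0.005, 0.0148, 0.15, 1], [0, 0, 0, -0.004, 0, 0.15, 1], [0, 0, 0, 0, 0, 0.15, 1], [0, 0, 0, 0, 0, 0.07, 1], [0, 0, 0, 0, 0, 0.065, 1], [0, 0, 0, 0, 0, 0, 1], [0, 0, 0, 0, 0, 0, 1]]

```text
clock: 4.4
eef_pos: [579.7, -80.3, 82.8]
tool_rot: [3.141, -0.0, 1.197]
force: [0.2, -0.5, 0.1]
width: 0.2
gripper_force: 0.0
```

```bash
python3 to.py 579.3 -79.2 82
python3 - <<'E'
from h import *
from scipy.spatial.transform import Rotation as Ro
s=ctrl.read_state();R=Ro.from_euler('xyz',s['tool_rot']).as_matrix()
p=R.T@(np.array([650.5,-143.8,82])-s['eef_pos']);p[2]=0;print('pivot in tool',p)
for dq in (.05,.08,.1):
    r=Ro.from_rotvec([0,0,-dq]).as_matrix();d=p-r@p;print(dq,'turn',-np.degrees(dq)/45,'shift',d/150,d)
E
```

```text
4.4 [579.7 -80.3  82.8] [ 3.141 -0.     1.197] F [ 0.2 -0.5  0.1] w 0.2
mm [ 0.9 -0.8  0.8] scale [ 0.0059 -0.0051  0.0051]
pivot in tool [-33.22664333  89.11583823   0.        ]
0.05 turn -0.06366197723675815 shift [-0.02996973 -0.01032846  0.        ] [-4.49546022 -1.54926844  0.        ]
0.08 turn -0.10185916357881301 shift [-0.04818622 -0.01580186  0.        ] [-7.2279335  -2.37027841  0.        ]
0.1 turn -0.1273239544735163 shift [-0.06041822 -0.01914614  0.        ] [-9.06273343 -2.87192133  0.        ]
```

Now I'll advance to contact, then turn rigidly about the pivot in 0.05 rad rows.

Request:
step_arm:
  series:
    - [[0, 0, 0, -0.045, 0, 0, 1], [0, 0, 0, -0.04, 0, 0, 1], [0, 0, -0.0637, -0.0298, -0.0059, 0, 1], [0, 0, -0.0637, -0.0298, -0.0059, 0, 1], [0, 0, -0.0637, -0.0298, -0.0059, 0, 1], [0, 0, -0.0637, -0.0298, -0.0059, 0, 1], [0, 0, -0.0637, -0.0298, -0.0059, 0, 1], [0, 0, 0, 0, 0, 0, 1]]

```text
clock: 5.2
eef_pos: [563.9, -114.0, 82.6]
tool_rot: [3.141, 0.001, 1.445]
force: [-0.6, -0.7, -0.3]
width: -0.1
gripper_force: 0.0
```

```bash
cat > q.py <<'E'
from h import *
s=ctrl.read_state();d=s['eef_pos'][:2]-[650.5,-143.8];y=s['tool_rot'][2]
u=np.array([np.cos(y),np.sin(y)]);v=np.array([np.sin(y),-np.cos(y)]);F=np.array(s['force'])
print('pivot in tool',(-d@u).round(1),(-d@v).round(1),'face q',round(y+np.pi/2-.1435-2.592,3),'F tool',(F[:2]@u).round(1),(F[:2]@v).round(1),'z',s['eef_pos'][2].round(1))
E
python3 q.py
```

```text
pivot in tool -18.7 89.6 face q 0.281 F tool -0.8 -0.5 z 82.6
```

Request:
step_arm:
  series:
    - [[0, 0, -0.0637, -0.0298, -0.0059, 0, 1], [0, 0, -0.0637, -0.0298, -0.0059, 0, 1]]

```text
clock: 5.4
eef_pos: [561.7, -121.2, 82.6]
tool_rot: [3.141, 0.0, 1.548]
force: [0.1, -1.0, 0.1]
width: 0.1
gripper_force: 0.0
```

```bash
python3 q.py
python3 - <<'E'
from h import *
P=[ctrl.get_image('scene'),ctrl.get_image('top')]
cv2.imwrite('pics/mid.png',np.hstack([cv2.resize(P[0]['img'][110:230,180:310],(400,370)),cv2.resize(P[1]['img'][150:270,300:430],(400,370))])[:,:,::-1])
E
```

```text
pivot in tool -20.6 89.2 face q 0.383 F tool -1.0 0.2 z 82.6
```

View pics/mid.png

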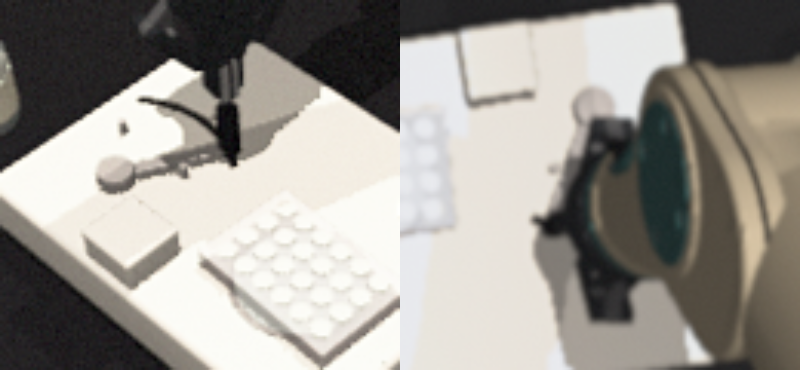

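The mid view doesn't clearly show that the lever moved, since the arm still seems to point near the slot's start. I'll overlay the predictions to check before going on.

Run:
```python
from h import *
P=[ctrl.get_image('scene'),ctrl.get_image('top')]
x=[577.53,-58.39,.1435]
def W(l):
    c,s=np.cos(x[2]),np.sin(x[2]);return [x[0]+c*l[0]-s*l[1],x[1]+s*l[0]+c*l[1],l[2]]
def kn(q,z,r=90): a=2.592+q;return W([60+r*np.cos(a),-95+r*np.sin(a),z])
e=ctrl.read_state()['eef_pos']
ims=[]
for p,(u,v),off in ((P[0],(195,120),(-1,2)),(P[1],(325,165),(0,0))):
    k=5;raw=cv2.resize(p['img'][v:v+60,u:u+80],None,fx=k,fy=k,interpolation=cv2.INTER_CUBIC)[:,:,::-1].copy();A=raw.copy()
    t=lambda X:tuple(int((a-b+o+.5)*k) for a,b,o in zip(proj(p,X),(u,v),off))
    for q,c in ((.03,(255,0,0)),(.38,(0,160,0))):
        cv2.line(A,t(kn(q,70,15)),t(kn(q,70)),c,1);cv2.line(A,t(kn(q,70)),t(kn(q,110)),c,1)
    cv2.line(A,t(e),t(e+[0,0,60]),(0,0,255),1)
    ims.append(np.vstack([raw,A]))
cv2.imwrite('pics/ov.png',np.hstack(ims))
```

```text
(no output)
```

View pics/ov.png

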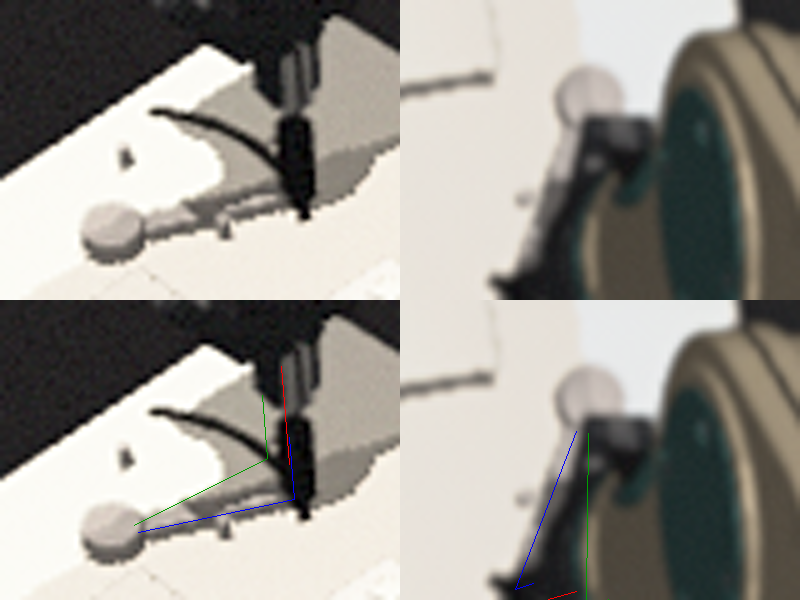

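The lever has not moved: its arm still lies on the blue q=0.03 line. The tool tip (red) seems to be at the knob, yet there is no force. I'll check with wrist-camera overlays where the tip really is.

Run:
```python
from h import *
x=[577.53,-58.39,.1435]
def W(l):
    c,s=np.cos(x[2]),np.sin(x[2]);return [x[0]+c*l[0]-s*l[1],x[1]+s*l[0]+c*l[1],l[2]]
def kn(q,z,r=90): a=2.592+q;return W([60+r*np.cos(a),-95+r*np.sin(a),z])
p=ctrl.get_image('wrist');s=ctrl.read_state();e=s['eef_pos']
print('tcp px',proj(p,e),'knob top .03',proj(p,kn(.03,110)),'bot',proj(p,kn(.03,70)))
u,v=130,90;k=2.6
raw=cv2.resize(p['img'][v:v+230,u:u+300],None,fx=k,fy=k,interpolation=cv2.INTER_CUBIC)[:,:,::-1].copy()
raw=(255*(raw/255.)**.5).astype(np.uint8)
t=lambda X:tuple(int((a-b+.5)*k) for a,b in zip(proj(p,X),(u,v)))
cv2.drawMarker(raw,t(e),(0,0,255),0,14)
cv2.line(raw,t(kn(.03,70)),t(kn(.03,110)),(255,0,0),1);cv2.line(raw,t(kn(.38,70)),t(kn(.38,110)),(0,200,0),1)
cv2.drawMarker(raw,t(W([60,-95,74])),(255,0,255),0,14)
cv2.imwrite('pics/w2.png',raw)
for n in('scene','top','wrist'):
    pp=ctrl.get_image(n);print(n,'cam pos',(-np.array(pp['R']).T@np.array(pp['t'])).round(0),'tcp',np.round(proj(pp,e),1))
```

```text
tcp px (np.float64(282.3111534770586), np.float64(250.41276108033264)) knob top .03 (np.float64(291.78078692395235), np.float64(256.0061171511061)) bot (np.float64(289.66708569943785), np.float64(227.6079491651789))
scene cam pos [930. 457. 743.] tcp [253.4 150.4]
top cam pos [513.  49. 911.] tcp [353.4 224.5]
wrist cam pos [563. -36. 257.] tcp [282.3 251.1]
```

View pics/w2.png

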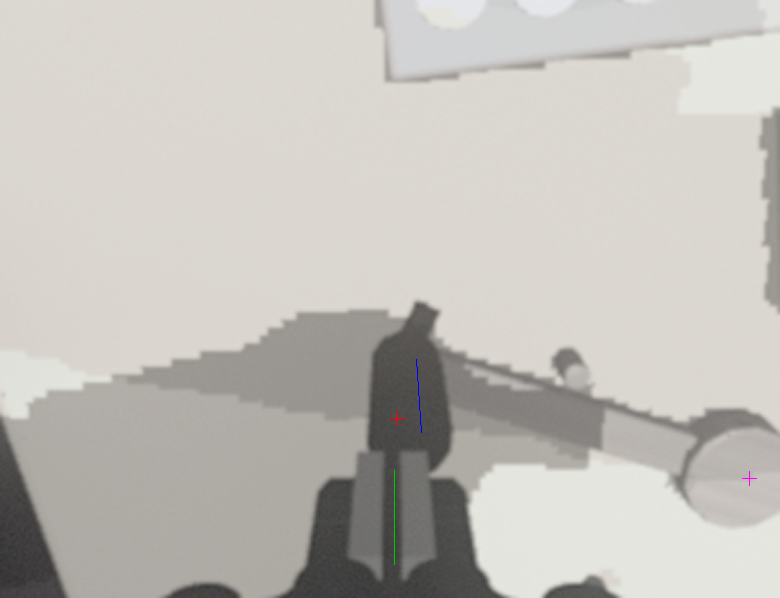

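The knob appears in front of the fingers, which contradicts a normal contact. Rather than guess, I'll lift straight up and look from above.

Request:
step_arm:
  series:
    - [[0, 0, 0, 0, 0, -0.2, 1], [0, 0, 0, 0, 0, -0.3, 1], [0, 0, 0, 0, 0, -0.2, 1], [0, 0, 0, 0, 0, 0, 1], [0, 0, 0, 0, 0, 0, 1]]

```text
clock: 6.3
eef_pos: [561.8, -120.9, 187.6]
tool_rot: [3.14, 0.0, 1.547]
force: [-0.2, -0.6, -0.7]
width: -0.0
gripper_force: 0.0
```

Run:
```python
from h import *
x=[577.53,-58.39,.1435]
def W(l):
    c,s=np.cos(x[2]),np.sin(x[2]);return [x[0]+c*l[0]-s*l[1],x[1]+s*l[0]+c*l[1],l[2]]
def kn(q,z,r=90): a=2.592+q;return W([60+r*np.cos(a),-95+r*np.sin(a),z])
e=ctrl.read_state()['eef_pos'];print(e)
ims=[]
for n,(u,v,w,h),k in (('wrist',(180,130,240,180),1.65),('scene',(195,100,80,60),4.95)):
    p=ctrl.get_image(n);A=cv2.resize(p['img'][v:v+h,u:u+w],(396,297),interpolation=cv2.INTER_CUBIC)[:,:,::-1].copy()
    A=(255*(A/255.)**.5).astype(np.uint8);raw=A.copy()
    t=lambda X:tuple(int((a-b+.5)*k) for a,b in zip(proj(p,X),(u,v)))
    cv2.drawMarker(A,t(e),(0,0,255),0,14);cv2.drawMarker(A,t(e+[0,0,20]),(0,255,255),0,14)
    for q,c in ((.03,(255,0,0)),(.38,(0,200,0))): cv2.line(A,t(kn(q,70)),t(kn(q,110)),c,1)
    ims.append(np.vstack([raw,A]))
cv2.imwrite('pics/up.png',np.hstack(ims))
```

```text
[ 561.79663123 -120.88542838  187.63404129]
```

View pics/up.png

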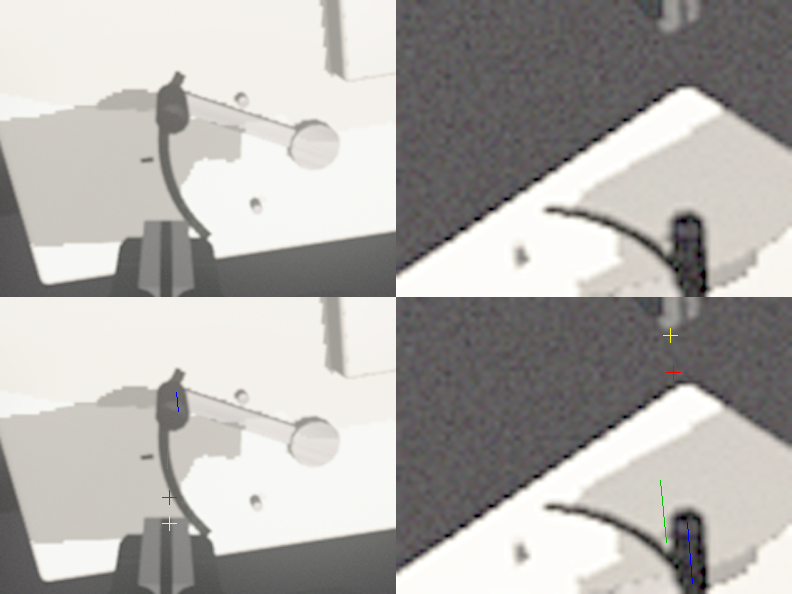

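This explains it: the fingertips end about 25 mm above the reported TCP. The grey finger end sits at the yellow +20 mm mark or higher in both views, so the tips passed over the knob. I'll quantify the offset and plan a lower approach.

```bash
python3 - <<'E'
from h import *
s=ctrl.read_state();e=s['eef_pos'];y=s['tool_rot'][2];u=np.array([np.cos(y),np.sin(y),0])
w=ctrl.get_image('wrist');sc=ctrl.get_image('scene')
for n,p,(c0,c1,r0,r1) in(('w',w,(262,300,240,290)),('s',sc,(240,262,96,115))):
    g=p['img'][r0:r1,c0:c1].astype(int).sum(2)//3
    print(n);[print(r0+i,row[::2].tolist()) for i,row in list(enumerate(g))[(16 if n=='w' else 0):(34 if n=='w' else 99)]]
for h in (0,10,15,20,25,30,35): print(h,[np.round(proj(p,e+[0,0,h]+u*o),1).tolist() for p in(w,sc) for o in(0,11)])
E
python3 to.py 579.3 -79.2 187
```

```text
w
256 [155, 155, 155, 155, 153, 155, 155, 155, 154, 155, 155, 156, 154, 104, 46, 47, 58, 190, 241]
257 [155, 155, 154, 155, 155, 155, 154, 157, 155, 155, 155, 155, 155, 134, 53, 44, 48, 134, 239]
258 [155, 154, 154, 156, 155, 155, 154, 155, 155, 154, 155, 155, 156, 147, 71, 42, 43, 86, 230]
259 [155, 155, 155, 154, 155, 154, 156, 156, 155, 156, 155, 156, 156, 153, 105, 45, 44, 63, 185]
260 [154, 154, 154, 155, 155, 155, 156, 155, 155, 156, 155, 156, 157, 156, 138, 56, 41, 54, 111]
261 [154, 155, 155, 154, 154, 154, 153, 154, 154, 156, 154, 154, 156, 157, 152, 75, 44, 49, 65]
262 [154, 154, 153, 148, 147, 148, 147, 148, 144, 145, 144, 147, 147, 148, 147, 94, 44, 44, 52]
263 [154, 154, 150, 123, 119, 119, 121, 120, 109, 106, 108, 118, 122, 122, 121, 99, 50, 41, 48]
264 [155, 155, 143, 89, 82, 83, 82, 79, 57, 55, 56, 76, 83, 85, 85, 81, 65, 42, 48]
265 [155, 155, 139, 76, 71, 73, 72, 68, 39, 35, 37, 62, 72, 73, 75, 78, 90, 47, 51]
266 [153, 156, 137, 75, 73, 74, 72, 69, 40, 35, 38, 64, 75, 76, 74, 76, 104, 68, 51]
267 [156, 155, 136, 74, 72, 73, 73, 68, 40, 36, 38, 63, 74, 75, 74, 75, 1
[... 1363 characters left out ...]

113 [37, 34, 35, 30, 33, 28, 34, 35, 32, 31, 35]
114 [35, 32, 33, 35, 28, 37, 35, 35, 34, 38, 40]
0 [[282.3, 250.8], [282.3, 234.2], [251.1, 115.2], [254.0, 117.9]]
10 [[282.3, 258.3], [282.3, 241.0], [250.9, 111.5], [253.8, 114.1]]
15 [[282.3, 262.4], [282.4, 244.7], [250.7, 109.6], [253.6, 112.2]]
20 [[282.3, 266.6], [282.4, 248.5], [250.6, 107.7], [253.5, 110.3]]
25 [[282.4, 271.2], [282.4, 252.6], [250.4, 105.7], [253.4, 108.4]]
30 [[282.4, 275.9], [282.4, 257.0], [250.3, 103.8], [253.2, 106.5]]
35 [[282.4, 281.0], [282.5, 261.6], [250.1, 101.8], [253.1, 104.5]]
6.5 [ 560.6 -120.8  185.7] [-3.139 -0.     1.547] F [-0.1 -0.2 -0.2] w 0.0
mm [42.  17.7 -1.3] scale [ 0.2802  0.1182 -0.0087]
```

The tips end about 28 mm behind the reported TCP. I'll redo the approach with the TCP at z≈58, which puts the tips at about 86.

Request:
step_arm:
  series:
    - [[0, 0, 0, 0.14, 0.059, 0, 1], [0, 0, 0, 0.14, 0.059, 0, 1], [0, 0, 0.149, 0, 0, 0, 1], [0, 0, 0.149, 0, 0, 0, 1], [0, 0, 0.149, 0, 0, 0, 1], [0, 0, 0, 0, 0, 0.25, 1], [0, 0, 0, 0, 0, 0.25, 1], [0, 0, 0, 0, 0, 0.2, 1], [0, 0, 0, 0, 0, 0.1, 1], [0, 0, 0, 0, 0, 0.06, 1], [0, 0, 0, 0, 0, 0, 1]]

```text
clock: 7.6
eef_pos: [579.0, -79.2, 56.5]
tool_rot: [-3.138, 0.001, 1.196]
force: [1.4, 0.5, 1.2]
width: 0.2
gripper_force: 0.0
```

```bash
python3 to.py 579.3 -79.2 58; python3 q.py
```

```text
7.6 [579.  -79.2  56.5] [-3.138e+00  1.000e-03  1.196e+00] F [1.4 0.5 1.2] w 0.2
mm [ 0.1  0.2 -1.5] scale [ 0.0005  0.0017 -0.0103]
pivot in tool -34.0 90.1 face q 0.032 F tool 0.9 1.1 z 56.5
```

Request:
step_arm:
  series:
    - [[0, 0, 0, -0.05, 0, 0, 1], [0, 0, 0, -0.05, 0, 0, 1], [0, 0, 0, -0.02, 0, 0, 1], [0, 0, -0.0637, -0.0298, -0.0059, 0, 1], [0, 0, -0.0637, -0.0298, -0.0059, 0, 1], [0, 0, -0.0637, -0.0298, -0.0059, 0, 1]]

```text
clock: 8.2
eef_pos: [568.1, -108.1, 59.2]
tool_rot: [3.139, -0.001, 1.348]
force: [2.0, 0.5, 0.3]
width: -0.4
gripper_force: 0.8
```

```bash
python3 q.py
```

```text
pivot in tool -16.6 88.2 face q 0.183 F tool 1.0 1.8 z 59.2
```

Request:
step_arm:
  series:
    - [[0, 0, -0.0637, -0.0298, -0.0059, 0, 1], [0, 0, -0.0637, -0.0298, -0.0059, 0, 1], [0, 0, -0.0637, -0.0298, -0.0059, 0, 1], [0, 0, -0.0637, -0.0298, -0.0059, 0, 1]]

```text
clock: 8.6
eef_pos: [562.3, -122.6, 59.2]
tool_rot: [3.138, -0.004, 1.549]
force: [2.3, 11.6, 0.5]
width: -0.3
gripper_force: 5.5
```

```bash
python3 q.py
```

```text
pivot in tool -19.2 88.6 face q 0.384 F tool 11.7 2.0 z 59.2
```

In contact now and on the first hump, so I'll continue.

Request:
step_arm:
  series:
    - [[0, 0, -0.0637, -0.0298, -0.0059, 0, 1], [0, 0, -0.0637, -0.0298, -0.0059, 0, 1], [0, 0, -0.0637, -0.0298, -0.0059, 0, 1], [0, 0, -0.0637, -0.0298, -0.0059, 0, 1]]

```text
clock: 9.0
eef_pos: [559.3, -139.8, 59.2]
tool_rot: [3.138, -0.003, 1.751]
force: [0.5, 4.1, 0.7]
width: 0.1
gripper_force: 1.9
```

```bash
python3 q.py
```

```text
pivot in tool -20.3 89.0 face q 0.586 F tool 4.0 1.2 z 59.2
```

Request:
step_arm:
  series:
    - [[0, 0, -0.0637, -0.0298, -0.0059, 0, 1], [0, 0, -0.0637, -0.0298, -0.0059, 0, 1], [0, 0, -0.0637, -0.0298, -0.0059, 0, 1], [0, 0, -0.0637, -0.0298, -0.0059, 0, 1]]

```text
clock: 9.4
eef_pos: [559.7, -161.3, 59.0]
tool_rot: [3.14, 0.0, 1.949]
force: [0.4, 3.1, 1.0]
width: 0.1
gripper_force: 0.7
```

```bash
python3 q.py
python3 - <<'E'
from h import *
P=[ctrl.get_image('scene'),ctrl.get_image('wrist')]
A=[cv2.resize(P[0]['img'][110:200,180:300],(400,300)),cv2.resize(P[1]['img'][90:315,130:430],(400,300))]
A=np.hstack(A)[:,:,::-1];cv2.imwrite('pics/push.png',(255*(A/255.)**.6).astype(np.uint8))
E
```

```text
pivot in tool -17.2 90.9 face q 0.784 F tool 2.7 1.5 z 59.0
```

Past the click. Continuing towards the stop.

Request:
step_arm:
  series:
    - [[0, 0, -0.0637, -0.0298, -0.0059, 0, 1], [0, 0, -0.0637, -0.0298, -0.0059, 0, 1], [0, 0, -0.0637, -0.0298, -0.0059, 0, 1], [0, 0, -0.0637, -0.0298, -0.0059, 0, 1], [0, 0, -0.0637, -0.0298, -0.0059, 0, 1]]

```text
clock: 10.0
eef_pos: [565.5, -182.8, 58.7]
tool_rot: [3.141, 0.0, 2.198]
force: [-0.2, 1.5, 0.1]
width: 0.0
gripper_force: 0.7
```

```bash
python3 q.py
```

```text
pivot in tool -18.2 91.7 face q 1.033 F tool 1.3 0.7 z 58.7
```

Request:
step_arm:
  series:
    - [[0, 0, -0.0318, -0.0149, -0.0029, 0, 1], [0, 0, -0.0318, -0.0149, -0.0029, 0, 1]]

```text
clock: 10.2
eef_pos: [567.2, -187.3, 58.4]
tool_rot: [-3.141, -0.0, 2.247]
force: [-0.2, 0.5, -0.7]
width: -0.1
gripper_force: 0.6
```

```bash
python3 q.py
```

```text
pivot in tool -18.2 92.2 face q 1.082 F tool 0.5 0.1 z 58.4
```

Request:
step_arm:
  series:
    - [[0, 0, -0.02, -0.0135, -0.001, 0, 1], [0, 0, 0, -0.0135, 0, 0, 1]]

```text
clock: 10.4
eef_pos: [567.3, -187.8, 58.2]
tool_rot: [-3.14, -0.006, 2.263]
force: [-8.1, 7.7, 8.6]
width: -0.3
gripper_force: 5.9
```

```bash
python3 q.py
```

```text
pivot in tool -19.2 92.1 face q 1.099 F tool 11.1 -1.3 z 58.2
```

Request:
step_arm:
  series:
    - [[0, 0, 0, -0.01, 0, 0, 1], [0, 0, 0, -0.01, 0, 0, 1]]

```text
clock: 10.6
eef_pos: [567.3, -187.8, 58.0]
tool_rot: [-3.138, -0.01, 2.264]
force: [-11.0, 12.1, 12.7]
width: 0.1
gripper_force: 8.5
```

```bash
python3 q.py
```

```text
pivot in tool -19.4 92.1 face q 1.1 F tool 16.3 -0.7 z 58.0
```

It stopped firmly at q≈1.10 with the force rising, so the knob is home. I'll back off and lift.

Request:
step_arm:
  series:
    - [[0, 0, 0, 0.04, 0, 0, 1], [0, 0, 0, 0.1, 0, 0, 1], [0, 0, 0, 0, 0, -0.2, 1], [0, 0, 0, 0, 0, -0.3, 1], [0, 0, 0, 0, 0, -0.3, 1], [0, 0, 0, 0, 0, 0, 1], [0, 0, 0, 0, 0, 0, 1]]

```text
clock: 11.3
eef_pos: [559.0, -177.6, 179.3]
tool_rot: [3.141, 0.003, 2.261]
force: [0.3, -0.2, -0.4]
width: -0.3
gripper_force: 0.0
```

```bash
python3 to.py 484 29 160
```

```text
11.3 [ 559.  -177.6  179.3] [3.141e+00 3.000e-03 2.261e+00] F [ 0.3 -0.2 -0.4] w -0.3
mm [207.1  73.8  18.7] scale [1.3809 0.4917 0.1244]
```

Moving to above the lamp in 6 rows, then checking the lever and the lamp.

Request:
step_arm:
  series:
    - [[0, 0, 0, 0.23, 0.082, 0.02, 1], [0, 0, 0, 0.23, 0.082, 0.02, 1], [0, 0, 0, 0.23, 0.082, 0.02, 1], [0, 0, 0, 0.23, 0.082, 0.02, 1], [0, 0, 0, 0.23, 0.082, 0.02, 1], [0, 0, 0, 0.23, 0.082, 0.02, 1], [0, 0, 0, 0, 0, 0, 1], [0, 0, 0, 0, 0, 0, 1]]

```text
clock: 12.1
eef_pos: [482.1, 30.0, 159.0]
tool_rot: [-3.139, -0.001, 2.265]
force: [-0.1, -0.0, 0.4]
width: -0.2
gripper_force: 0.0
```

```bash
python3 to.py 484 29 90
python3 - <<'E'
from h import *
x=[577.53,-58.39,.1435]
def W(l):
    c,s=np.cos(x[2]),np.sin(x[2]);return [x[0]+c*l[0]-s*l[1],x[1]+s*l[0]+c*l[1],l[2]]
def kn(q,z,r=90): a=2.592+q;return W([60+r*np.cos(a),-95+r*np.sin(a),z])
P=[ctrl.get_image('scene'),ctrl.get_image('top')]
w=ctrl.get_image('wrist')
for n,p in zip('stw',P+[w]):
  for th in('lamp_top','lever_knob'):
    r=ctrl.recognise(p,th)
    if r: print(n,th,np.round(r[0]['centre'],1),round(r[0]['score'],2),atz(p,r[0]['centre'],82 if th=='lamp_top' else 95).round(1))
A=[]
for p,(u,v) in zip(P,((180,110),(310,150))):
    k=400/120.;B=cv2.resize(p['img'][v:v+90,u:u+120],(400,300),interpolation=cv2.INTER_CUBIC)[:,:,::-1].copy();C=B.copy()
    t=lambda X:tuple(int((a-b+.5)*k) for a,b in zip(proj(p,X),(u,v)))
    cv2.line(C,t(kn(1.1,70,15)),t(kn(1.1,70)),(0,0,255),1);cv2.line(C,t(kn(1.1,70)),t(kn(1.1,110)),(0,0,255),1)
    A.append(np.vstack([B,C]))
cv2.imwrite('pics/after.png',np.hstack(A))
E
```

```text
12.1 [482.1  30.  159. ] [-3.139e+00 -1.000e-03  2.265e+00] F [-0.1 -0.   0.4] w -0.2
mm [-2.   0.9 69. ] scale [-0.0135  0.0062  0.4602]
s lamp_top [322.6 174.5] 0.62 [484.6  37.   82. ]
s lever_knob [224.  150.7] 0.93 [ 622.8 -150.9   95. ]
t lamp_top [198.3 224.9] 0.43 [558.4 211.   82. ]
t lever_knob [373.8 198.8] 0.93 [ 615.9 -162.1   95. ]
w lamp_top [279.6 208.5] 0.77 [479.7  29.6  82. ]
w lever_knob [278.4 210.4] 0.53 [477.4  31.1  95. ]
```

View pics/after.png

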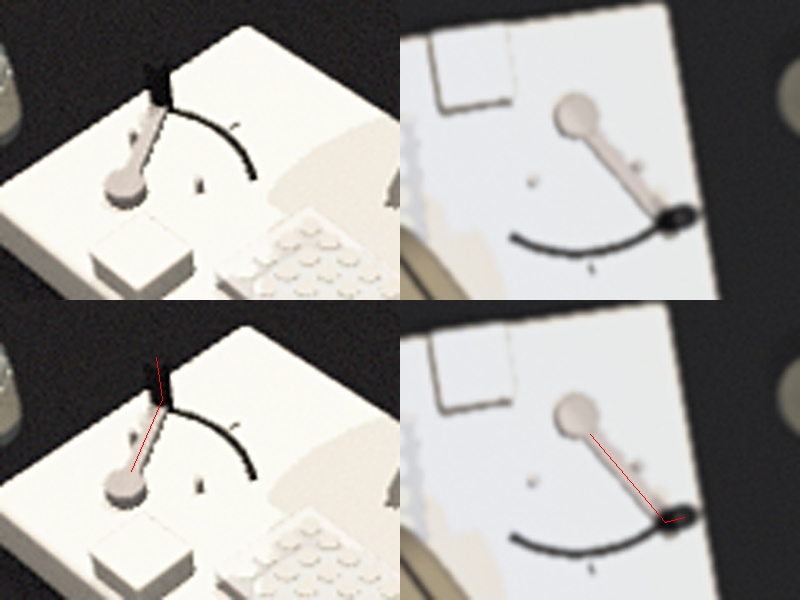

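The lever lies on the predicted q=1.1 line, against the pin, in both views. Now I'll descend on the lamp button.

Request:
step_arm:
  series:
    - [[0, 0, 0, -0.013, 0.006, 0.2, 1], [0, 0, 0, 0, 0, 0.2, 1], [0, 0, 0, 0, 0, 0.1, 1], [0, 0, 0, 0, 0, 0.1, 1], [0, 0, 0, 0, 0, 0, 1], [0, 0, 0, 0, 0, 0, 1]]

```text
clock: 13.15
eef_pos: [485.2, 29.0, 70.3]
tool_rot: [-3.142, -0.0, 2.262]
force: [0.6, 0.0, 0.4]
width: -0.0
gripper_force: 0.0
```

Request:
step_arm:
  series:
    - [[0, 0, 0, 0, 0, 0.02, 1], [0, 0, 0, 0, 0, 0.02, 1], [0, 0, 0, 0, 0, 0, 1]]

```text
clock: 13.45
eef_pos: [485.2, 28.8, 64.3]
tool_rot: [3.141, 0.0, 2.262]
force: [-0.3, 0.6, 0.4]
width: -0.0
gripper_force: 0.0
```

Request:
step_arm:
  series:
    - [[0, 0, 0, 0, 0, 0.02, 1], [0, 0, 0, 0, 0, 0.02, 1], [0, 0, 0, 0, 0, 0, 1]]

```text
clock: 13.75
eef_pos: [484.8, 28.9, 57.8]
tool_rot: [-3.141, -0.0, 2.262]
force: [0.3, -0.4, 0.5]
width: 0.1
gripper_force: 0.0
```

Request:
step_arm:
  series:
    - [[0, 0, 0, 0, 0, 0.015, 1], [0, 0, 0, 0, 0, 0, 1]]

```text
clock: 13.95
eef_pos: [485.0, 28.9, 55.7]
tool_rot: [-3.141, -0.0, 2.262]
force: [-0.6, -0.5, 0.5]
width: 0.3
gripper_force: 0.0
```

Request:
step_arm:
  series:
    - [[0, 0, 0, 0, 0, 0.015, 1], [0, 0, 0, 0, 0, 0, 1]]

```text
clock: 14.15
eef_pos: [485.0, 28.9, 53.4]
tool_rot: [-3.141, -0.0, 2.262]
force: [0.3, 0.6, 0.1]
width: 0.2
gripper_force: 0.0
```

Request:
step_arm:
  series:
    - [[0, 0, 0, 0, 0, 0.015, 1], [0, 0, 0, 0, 0, 0, 1]]

```text
clock: 14.35
eef_pos: [485.0, 28.9, 51.2]
tool_rot: [-3.141, -0.0, 2.262]
force: [0.5, -0.2, 0.9]
width: 0.3
gripper_force: 0.0
```

Request:
step_arm:
  series:
    - [[0, 0, 0, 0, 0, 0.015, 1], [0, 0, 0, 0, 0, 0, 1]]

```text
clock: 14.55
eef_pos: [485.2, 29.0, 49.1]
tool_rot: [3.141, 0.0, 2.262]
force: [-0.5, 0.5, 2.8]
width: 0.2
gripper_force: 1.0
```

Request:
step_arm:
  series:
    - [[0, 0, 0, 0, 0, 0.015, 1], [0, 0, 0, 0, 0, 0, 1]]

```text
clock: 14.75
eef_pos: [485.3, 29.0, 46.9]
tool_rot: [3.141, 0.0, 2.262]
force: [-1.0, -0.5, 2.4]
width: -0.1
gripper_force: 1.6
```

Request:
step_arm:
  series:
    - [[0, 0, 0, 0, 0, 0.015, 1], [0, 0, 0, 0, 0, 0, 1]]

```text
clock: 14.95
eef_pos: [485.3, 29.0, 44.6]
tool_rot: [3.141, 0.0, 2.262]
force: [-0.2, -0.9, 3.9]
width: -0.0
gripper_force: 2.3
```

Request:
step_arm:
  series:
    - [[0, 0, 0, 0, 0, 0.013, 1], [0, 0, 0, 0, 0, 0, 1]]

```text
clock: 15.15
eef_pos: [485.4, 29.0, 44.0]
tool_rot: [3.141, 0.001, 2.263]
force: [-3.4, -0.8, 17.2]
width: 0.1
gripper_force: 8.6
```

Request:
step_arm:
  series:
    - [[0, 0, 0, 0, 0, 0.007, 1], [0, 0, 0, 0, 0, 0, 1]]

```text
clock: 15.35
eef_pos: [485.4, 29.0, 43.8]
tool_rot: [3.141, 0.002, 2.263]
force: [-5.8, -0.5, 27.4]
width: 0.0
gripper_force: 13.7
```

The button is bottomed out: z is stalled at 44 and the force has jumped well past 5 N. I'll lift clear.

Request:
step_arm:
  series:
    - [[0, 0, 0, 0, 0, -0.05, 1], [0, 0, 0, 0, 0, -0.15, 1], [0, 0, 0, 0, 0, -0.25, 1], [0, 0, 0, 0, 0, -0.25, 1], [0, 0, 0, 0, 0, -0.2, 1], [0, 0, 0, 0, 0, 0, 1], [0, 0, 0, 0, 0, 0, 1], [0, 0, 0, 0, 0, 0, 1], [0, 0, 0, 0, 0, 0, 1], [0, 0, 0, 0, 0, 0, 1]]

```text
clock: 16.35
eef_pos: [484.5, 29.0, 175.7]
tool_rot: [-3.14, -0.001, 2.263]
force: [-0.9, -0.6, -0.2]
width: -0.2
gripper_force: 0.0
```

Run:
```python
from h import *
P=[ctrl.get_image('scene'),ctrl.get_image('top')]
for th in('lever_knob','well_plate','bottle','vial_rack'):
    print(th,[np.round(r[0]['centre'],1).tolist() for p in P for r in [ctrl.recognise(p,th)] if r])
s=ctrl.read_state();print(s['eef_pos'],s['force'])
print(ctrl.finish_job())
```

```text
lever_knob [[220.6, 151.0], [374.8, 199.9]]
well_plate [[285.3, 203.7]]
bottle [[170.7, 132.2], [442.9, 174.6]]
vial_rack [[354.0, 269.1], [195.1, 224.8]]
[485.15138948  28.97498945 176.68852276] [-0.63237187  0.58770882  0.44471571]
the job is handed in; nothing more can be done
None
```

The lever was pushed home against its far stop, then the lamp button was pressed fully down and released; the bottle, rack and plate showed no movement in the final images, and I handed the job in at about 16.5 s (verdict not shown).

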